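# Set the hob feed valve one turn off its seat

### The arm

A 7-joint arm with a two-finger parallel gripper is mounted at the origin on the work surface. World frame = base frame: x ahead of the robot, y to its left, z up, the work surface at z = 0. Lengths are in m, angles in rad, forces in N, time in s.
With the tool pointing down it reaches from about 0.35 to 0.9 m from the base axis. Payload 8.1 kg.
Tool frame: the origin (TCP) lies at the very end of the fingers, on their centre line; the grasp point (between the pads) lies pinch_z behind it (pinch_z is the distance from the TCP to the grasp point, in m); x points along the fingers, y is the direction in which the jaws open and shut, and the axes are right-handed (so a half turn about x gives the same grasp; the last joint's range is limited). The gripper opens to 92 mm and grips with 3 to 60 N. Pads are 19 mm wide; open, the fingers measure 130 mm over their backs; the gripper's body (75 mm by 190 mm) begins 47 mm behind the grasp point.
Start: joints at [1.235, 0.434, 0.025, 1.573, -0.012, 1.134, -0.075], TCP at [0.144, -0.608, 0.227] pointing down, gripper open.
Joint ranges: [-2.62, 2.62], [-0.44, 2.09], [-1.27, 1.32], [0.08, 2.57], [-1.32, 4.46], [0.12, 2], [-2.74, 2.74]. Speed limits (rad/s): [2.22, 2.22, 3.01, 3.01, 3.14, 3.14, 3.14].

### API

Orientations are given as a unit quaternion [x, y, z, w].
In Python, from bench import read_state, camera, sign_off, pinch_z gives the robot as it stands.
- The arm moves only by the tool step_arm, never from a script. Its argument "increments" is one flat list of numbers, 4 for each row, row after row: the shift along the tool's x, y, z in cm, then the turn about the tool's x in rad. In form: [tx, ty, tz, roll, tx, ty, tz, roll, ...]. A call has 1 to 20 rows; each row is the pose to reach, as a shift and turn from the pose commanded when the call began, along the tool's axes at that moment; what a row does not reach only later rows make up. A row lasts 1/8 s, in which the tool goes at most 62.5 mm and 10.7 degrees, less where a joint would pass 70% of its speed; a pose out of reach is approached as far as the arm can. A call with a gripper value outside its range is refused whole. "fingers" is the closure, from 0 (fully open) to 1 (shut), set as the call begins (left out, the last holds). The fingers move at their own pace and stop on an object; "squeeze" is the grip in N (left out, the last holds). Time passes only in rows, so rows that repeat a pose let the fingers close. It gives the time, the measured TCP pose, the force and the opening at its end, in the units of the state.
- read_state(): the state, without advancing time (a new reading comes with each control period).
- camera(name): name is "scene" or "top" or "wrist"; returns a dict with "image" (480x640x3 uint8, blue, green, red), "depth" (480x640 float32, m along the optical axis (not along the pixel's ray), 0 where there is no reading), "fx", "fy", "cx", "cy" (pixels), "R" (3x3) and "t" (3): a world point X has camera coordinates R X + t. Camera axes: x right, y down, z forward; pixel columns grow to the right and rows downward; lengths in m; the calibration is good to about 2 mm. A picture is of the moment at which its call begins.
- sign_off(): hands the job in, once; it reports no verdict.
The state is a dict: "time": time; "joint_pos": joint angles; "qd": joint speeds; "joint_torque": joint torques, N m; "ee_pos": TCP position; "tcp_rot": TCP orientation; "force": force on the tool from outside, world axes, zero at the start; "wrist_torque": the same for the moment, N m; "opening": opening from 0.0 (shut) to 1.0 (fully open).
Only numpy, scipy, OpenCV 4.12 (cv2) and the standard library are available. Lean on these libraries where they do the work, as an engineer would, in place of code of your own. Each camera call takes 0.05 s, during which the arm holds its last target.

### The job

Set the hob's gas feed valve: turn the red handwheel clockwise until the gate is snug on its seat, without forcing it (the brass valve must not be wrenched round on its pipe), then open it so that the stem itself has turned one full turn, and let go of the wheel. The wheel is loose on its stem, so its free play must be taken up before the turn is counted. Leave the bowl, the spice jar and the mug where they are.

Things in the scene. Friction and masses are not known exactly. Their poses are not given: they have to be found in the camera images.
- valve: Brass gate valve on a dark steel foot, fixed to the counter, in a yellow pipe 22 mm thick that runs level at 56 mm height along the valve's y axis, with a riser to the counter 110 mm to either side. Origin: on the counter, under the wheel's axis; z up. A white scale plate (34 mm wide, top 107 mm above the counter) stands 92 mm from the axis on the valve's +x side.
- wheel: Red four-spoke handwheel, level, on top of the valve: rim circle 120 mm in diameter, of 14 mm round bar. Origin on its upright turning axis, in the rim's middle plane, 138 mm above the counter; its x axis points from there to the spinner knob. Seen from above, clockwise shuts and counter-clockwise opens.
- wheel_hub (a point): Wheel's centre. The wheel is loose on the stem: after a reversal it swings at under 1 N at the knob through a dead angle (an eighth to half a turn, not known; at first it hangs anywhere in it) before it takes the stem along. Driving the stem takes a steady 7 N or so at the knob. At the seat the stem stops dead and the force climbs: snug is 10 to 20 N. The stem stays where left.
- valve_head: The brass middle of the valve, between the pipe ends, that carries stem and wheel. Origin and axes as the valve's at rest. Its screwed joints give springily about the upright axis: 15 N m/rad, so 20 N of turning force at the knob twists it 0.08 rad (5 mm at the knob), and it springs back. Twisting it by more than 0.13 rad (over 30 N at the knob) would spring a leak.
- spinner_grip (a point): Middle of the grip of the black spinner knob: an upright round knob, 23 mm in diameter and 46 mm high, standing on the wheel's rim 60 mm from the wheel's axis; it spins freely about its own upright axis, so it can be held from above while the wheel is cranked round with the hand keeping its heading. This point lies 174 mm above the counter, 19 mm below the knob's top and 29 mm above the rim's top.
- finger_tip (a point): Tip of the orange travel indicator, a flat 3 mm finger that sticks out below the wheel to the scale plate, 84 mm from the axis on the valve's +x side. It rises with the gate and does not turn: 6 mm for each full turn of the stem.
- shut_mark (a point): Fixed point where the tip of the orange indicator stands when the gate is on its seat (the red line on the scale), 80 mm above the counter. Black lines follow every 3 mm; the long one stands 6 mm above the red one.
- bowl: White bowl, 130 mm across, 50 mm high, on the counter; origin at the centre of its underside. Leave alone.
- spice_jar: Amber glass jar with a red cap, 52 mm across, 90 mm high; origin at the centre of its underside. Leave alone.
- mug: Blue mug, 76 mm across, 85 mm high; origin at the centre of its underside. Leave alone.

How it is judged:
By the outcome, as a careful person would: the job done as asked, in the order asked, and still so for the second after the job is handed in, with the robot touching nothing.
It also fails if it takes over 69 s, if anything falls off the work surface, if the arm or the gripper's body presses on something with over 40 N, if the wrist force passes 120 N, or if a joint passes its speed limit or range.

## Working session

There is one attempt and no reset: what is moved stays moved. The work goes in short steps, Python scripts to look and compute and a tool call to move; the robot and the scene stay as the last step left them, time stands still between calls to the robot, and variables do not carry over. Pictures are saved under pics/ and viewed, and the job is handed in when it is done.

Besides the shell and the picture viewer there is one more tool, called after "Emit:" in YAML: its name, and indented under it one key for each argument. step_arm: Moves the arm, as the interface text tells. Its arguments: {"type":"object","properties":{"increments":{"type":"array","items":{"type":"number"}},"fingers":{"type":"number"},"squeeze":{"type":"number"}},"required":["increments"]}

```bash
mkdir -p pics; ls; python3 - <<'E'
from bench import *
import cv2
s=read_state();print({k:(v if not hasattr(v,'round') else v) for k,v in s.items()},pinch_z)
for n in("scene","top","wrist"):
    c=camera(n);cv2.imwrite(f"pics/a_{n}.png",c["image"]);print(n,c["fx"],c["cx"],c["cy"],c["R"],c["t"])
E
```

```text
pics
{'time': 0.0, 'joint_pos': array([ 1.23539666,  0.43519598,  0.02497344,  1.57410675, -0.0115726 ,
        1.13400295, -0.07506092]), 'qd': array([-0.00110164, -0.0002325 ,  0.00155114,  0.00030738,  0.00107879,
        0.00089275,  0.00088247]), 'joint_torque': array([-2.12472449e-03, -6.67835641e+01,  9.83905457e-01, -3.14461577e+01,
       -6.07475289e-02,  4.27876669e-02,  2.04491589e-04]), 'ee_pos': array([ 0.14400398, -0.6076517 ,  0.22595803]), 'tcp_rot': array([-0.70219994, -0.08265532,  0.70244509, -0.08157358]), 'force': array([ 0.46360107, -0.45311442,  0.582395  ]), 'wrist_torque': array([ 0.03659378, -0.01839461, -0.02345262]), 'opening': 1.0006137717901264} 0.0188
scene 482.91356747436066 312.98144766917886 239.14520748324762 [[-0.21810877  0.97592089 -0.00264272]
 [ 0.57356653  0.12599468 -0.80941137]
 [-0.7895885  -0.17805549 -0.5872361 ]] [ 0.11845792 -0.23215938  1.42708001]
top 464.65961591661033 323.0597966508118 237.6755242813111 [[-0.02342747 -0.99972488 -0.00114979]
 [-0.98836694  0.02333415 -0.15028743]
 [ 0.15027291 -0.00238444 -0.98864168]] [0.02674445 0.63901325 1.0484195 ]
wrist 358.3130484860711 314.6341349208191 238.95198375781746 [[ 2.30854900e-01 -9.72988059e-01 -5.02476120e-04]
 [-9.28694581e-01 -2.20499642e-01  2.98171568e-01]
 [-2.90228171e-01 -6.83677205e-02 -9.54512160e-01]] [-0.62495405 -0.0366703   0.39091839]
```

View pics/a_scene.png

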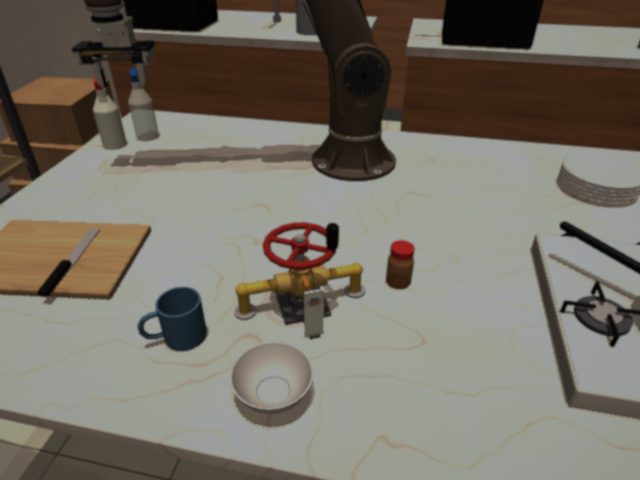

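View pics/a_top.png

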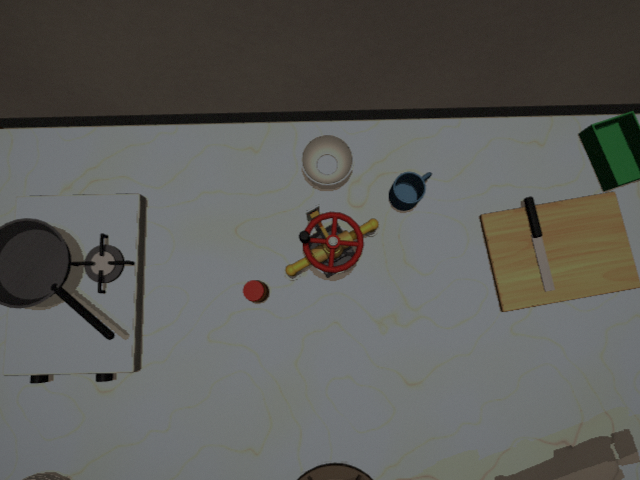

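View pics/a_wrist.png

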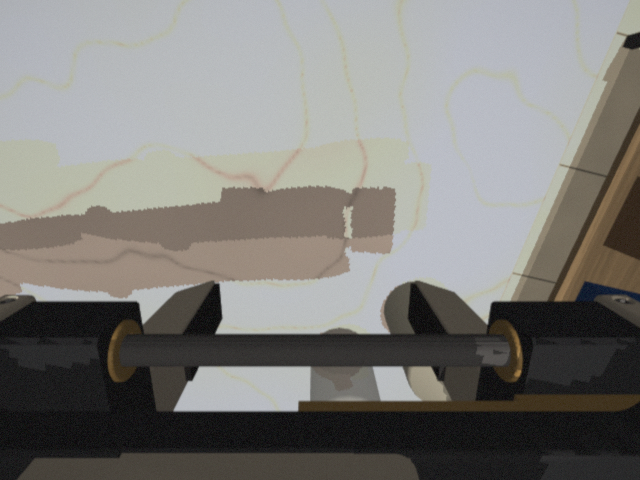

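The scene view shows the wheel's hub at about (300,246), the black knob at (332,237) and the scale plate at (314,314). In the top view the hub is at (333,242), the knob at (305,237), and the scale plate is up-left at (314,213). Next I'll measure these points.

```bash
cat > h.py <<'E'
import numpy as np, cv2
from bench import *
from scipy.spatial.transform import Rotation as Ro
def ray(c,uv,z):
    uv=np.atleast_2d(np.asarray(uv,float)); R,t=np.array(c["R"]),np.array(c["t"])
    o=-R.T@t; d=np.c_[(uv[:,0]-c["cx"])/c["fx"],(uv[:,1]-c["cy"])/c["fy"],np.ones(len(uv))]@R
    return o+d*((z-o[2])/d[:,2])[:,None]
def proj(c,X):
    p=np.array(c["R"])@np.asarray(X,float)+np.array(c["t"]); return np.array([c["fx"]*p[0]/p[2]+c["cx"],c["fy"]*p[1]/p[2]+c["cy"]])
def tri(c1,u1,c2,u2):
    A=[];b=[]
    for c,u in((c1,u1),(c2,u2)):
        P=np.c_[np.array(c["R"]),np.array(c["t"])]; x=(u[0]-c["cx"])/c["fx"];y=(u[1]-c["cy"])/c["fy"]
        for r in(x*P[2]-P[0],y*P[2]-P[1]): A.append(r[:3]);b.append(-r[3])
    return np.linalg.lstsq(np.array(A),np.array(b),rcond=None)[0]
E
python3 - <<'E'
from h import *
c=camera("top");s=camera("scene")
hull={}
for n,k,box in(("top",c,(290,200,375,285)),("scene",s,(255,215,345,275))):
    im=k["image"];hsv=cv2.cvtColor(im,cv2.COLOR_BGR2HSV);H,S,V=cv2.split(hsv)
    m=(((H<6)|(H>172))&(S>150)&(V>50)).astype(np.uint8)
    mm=np.zeros_like(m);x0,y0,x1,y1=box;mm[y0:y1,x0:x1]=m[y0:y1,x0:x1]
    pts=cv2.findNonZero(mm)[:,0,:]
    h=cv2.convexHull(pts)[:,0,:]
    w=ray(k,h,.138)
    (cx,cy),r=cv2.minEnclosingCircle(w[:,:2].astype(np.float32)); print(n,cx,cy,r, len(pts))
    A=np.c_[2*w[:,:2],np.ones(len(w))];q=np.linalg.lstsq(A,(w[:,:2]**2).sum(1),rcond=None)[0];print("fit",q[:2],np.sqrt(q[2]+q[0]**2+q[1]**2))
    g=im.max(2)<40; kk=np.zeros_like(m);kk[y0:y1,x0:x1]=g[y0:y1,x0:x1]
    nn,l,st,ce=cv2.connectedComponentsWithStats(kk)
    for i in range(1,nn):
        if st[i,4]>15: print(st[i],ce[i],ray(k,ce[i],.174))
    cv2.imwrite(f"pics/b_{n}.png",cv2.resize(im[y0-20:y1+60,x0-20:x1+30],None,fx=4 if n=="top" else 4,fy=4,interpolation=cv2.INTER_CUBIC)[:600,:800])
E
```

```text
top 0.6168621778488159 -0.007587823085486889 0.06632798910140991 1281
fit [ 0.61660719 -0.00815743] 0.06534844642112249
[299 224  26  26 202] [309.95544554 236.0049505 ] [[0.62453309 0.03928425 0.174     ]]
[326 226   6   6  22] [328.45454545 228.45454545] [[6.39609209e-01 2.69074407e-04 1.74000000e-01]]
[337 227   5   6  23] [338.56521739 229.95652174] [[ 0.63592289 -0.02079472  0.174     ]]
[334 246  20  17 104] [344.43269231 253.74038462] [[ 0.58559439 -0.03154591  0.174     ]]
[321 260   7   4  16] [324.3125 261.5625] [[0.57028705 0.01059322 0.174     ]]
[326 272   7   6  25] [328.76 274.16] [[0.54400749 0.00204626 0.174     ]]
scene 0.6166413426399231 -0.008663054555654526 0.06801973283290863 1247
fit [ 0.61588522 -0.00730493] 0.0661916448922027
[326 224  12  27 258] [331.90310078 236.3255814 ] [[0.63038684 0.05280776 0.174     ]]
```

View pics/b_top.png

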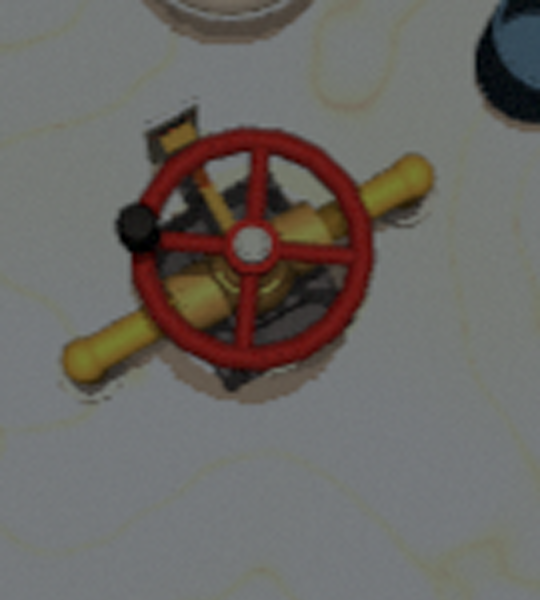

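View pics/b_scene.png

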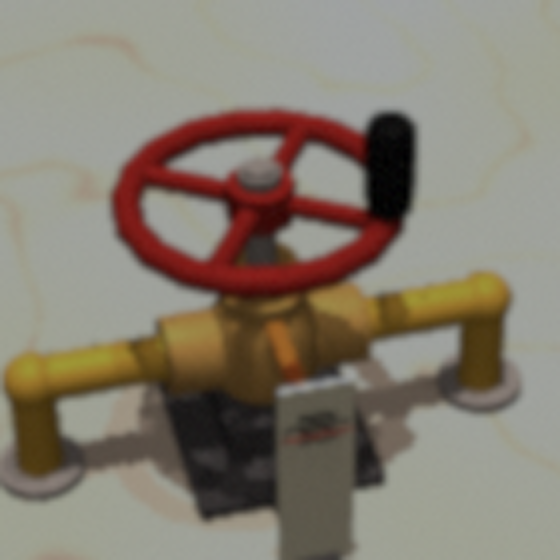

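```bash
python3 - <<'E'
from h import *
s=read_state();R=Ro.from_quat(s["tcp_rot"]).as_matrix();print(np.round(R,3))
c=camera("top")
print("knob top",ray(c,(304.5,237),.19),"hub nut",ray(c,(333,240.5),.155),"plate",ray(c,(314,212.5),.107))
for u in((288,269.5),(373,225)): print("elbow",ray(c,u,.06))
w=camera("wrist");Rw=np.array(w["R"]);o=-Rw.T@np.array(w["t"]);print("wristcam in tool",R.T@(o-s["ee_pos"]),"axis",R.T@Rw[2], "imgx",R.T@Rw[0])
# move to above
H=np.array([.6165,-.008]);
E
```

```text
[[-0.     0.231 -0.973]
 [ 0.001 -0.973 -0.231]
 [-1.    -0.001  0.   ]]
knob top [[0.62022931 0.05010127 0.19      ]] hub nut [[ 0.61667728 -0.00901642  0.155     ]] plate [[0.68833374 0.03089859 0.107     ]]
elbow [[0.5652306  0.09448168 0.06      ]]
elbow [[ 0.66497281 -0.10600496  0.06      ]]
wristcam in tool [-0.15785128  0.00040216 -0.08167701] axis [0.95454635 0.00116157 0.29806025] imgx [-1.14501853e-03  9.99999318e-01 -2.30144541e-04]
```

Emit:
step_arm:
  increments: [-1, -3.4, -3.9, -0.07, -2, -6.8, -7.8, -0.15, -3, -10.2, -11.8, -0.22, -3, -13.6, -15.7, -0.3, -3, -17, -19.6, -0.37, -3, -20.4, -23.5, -0.45, -3, -23.8, -27.5, -0.52, -3, -27.2, -31.4, -0.6, -3, -30.6, -35.3, -0.67, -3, -34, -39.2, -0.74, -3, -37.4, -43.1, -0.82, -3, -40.8, -47.1, -0.89, -3, -44.2, -51, -0.97, -3, -47.6, -54.9, -1.04, -3, -51, -58.8, -1.12, -3, -54.4, -62.8, -1.19, -3, -57.8, -66.7, -1.27, -3, -61.1, -70.6, -1.34, -3, -61.1, -70.6, -1.34, -3, -61.1, -70.6, -1.34]

```text
time: 2.85
ee_pos: [0.6901, 0.1488, 0.2563]
tcp_rot: [0.499, 0.5, -0.5, 0.5]
force: [0.1, -0.7, 0.8]
opening: 0.998
```

Emit:
step_arm:
  increments: [3, 0, 0, 0, 7, 0, 0, 0, 11, 0, 0, 0, 13, 0, 0, 0, 13, 0, 0, 0]

```text
time: 3.48
ee_pos: [0.6896, 0.1478, 0.126]
tcp_rot: [-0.499, -0.5, 0.501, -0.5]
force: [-0.2, -0.1, 1.0]
opening: 1.001
```

```bash
python3 - <<'E'
from h import *
s=read_state();R=Ro.from_quat(s["tcp_rot"]).as_matrix();print(s["time"],s["ee_pos"],np.round(R,3),s["joint_pos"],s["force"])
w=camera("wrist");cv2.imwrite("pics/c_wrist.png",w["image"]);np.savez("c.npz",**w)
for X in((.691,.0305,.08),(.6165,-.008,.145),(.698,.034,.107)): print(proj(w,X))
E
```

```text
3.475 [0.68964189 0.14779614 0.12597823] [[-0.002  1.     0.001]
 [-0.001  0.001 -1.   ]
 [-1.    -0.002  0.001]] [ 0.01939532  0.71079019 -0.52619287  1.42841913  0.37589523  1.10514774
 -0.57068595] [-0.20484458 -0.09046741  1.04105439]
[315.28422453 419.7502053 ]
[183.95107669 563.43198289]
[326.35685071 448.65147106]
```

View pics/c_wrist.png

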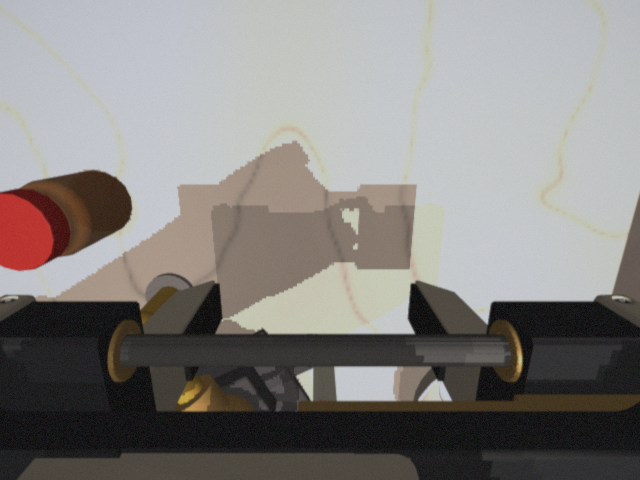

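The gripper body hides the lower half of the wrist view, and row 250 and above are clear. I'll turn the tool 90° so that the indicator tip shows obliquely at the clear right edge.

Emit:
step_arm:
  increments: [0, -1, -0.5, 0.17, 0, -2, -1, 0.35, 0, -3, -1.5, 0.52, 0, -4, -2, 0.7, 0, -5, -2.5, 0.87, 0, -6, -3, 1.05, 0, -7, -3.5, 1.22, 0, -8, -4.2, 1.4, 0, -8, -4.2, 1.57, 0, -8, -4.2, 1.57, 0, -8, -4.2, 1.57]

```text
time: 4.9
ee_pos: [0.6108, 0.1913, 0.1279]
tcp_rot: [0.708, 0.003, -0.706, 0.002]
force: [0.5, -0.3, 0.8]
opening: 0.997
```

```bash
python3 - <<'E'
from h import *
s=read_state();R=Ro.from_quat(s["tcp_rot"]).as_matrix();print(s["time"],s["ee_pos"],np.round(R,3),s["joint_pos"],s["force"])
w=camera("wrist");cv2.imwrite("pics/d_wrist.png",w["image"]);np.savez("d.npz",**w)
for X in((.691,.0305,.08),(.6165,-.008,.145),(.698,.034,.107)): print(proj(w,X))
cv2.imwrite("pics/d_crop.png",cv2.resize(w["image"][40:240,440:640],None,fx=3,fy=3,interpolation=cv2.INTER_CUBIC))
E
```

```text
4.9 [0.61084289 0.19132831 0.12790957] [[ 0.002  0.007 -1.   ]
 [ 0.001 -1.    -0.007]
 [-1.    -0.001 -0.002]] [-0.27899122  0.55533656 -0.16188088  1.63724802  0.10437711  0.95552411
 -2.04137777] [ 0.54994373 -0.25881729  0.80177955]
[607.06950271 132.38795722]
[767.85733992 311.78098684]
[647.88479793 117.58123781]
```

View pics/d_wrist.png

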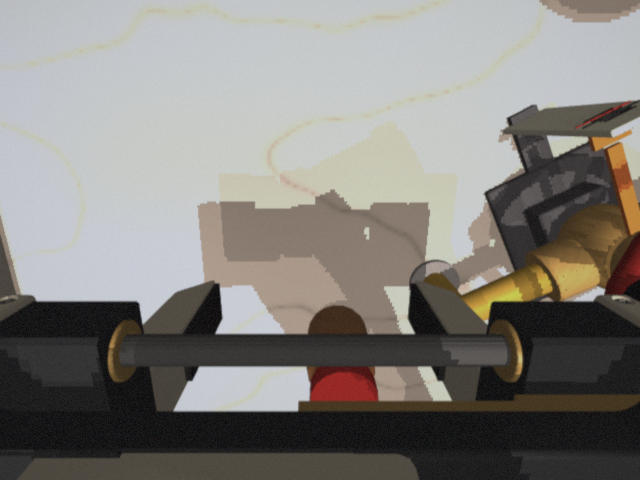

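View pics/d_crop.png

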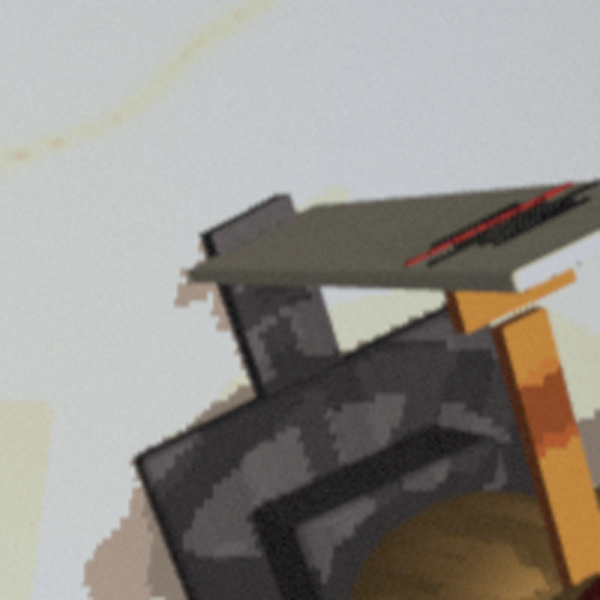

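The wrist crop shows the scale plate, its red and black lines, and the orange indicator beside it, at pixels (600–630, 130–150). I'll read its height from depth.

```bash
python3 - <<'E'
from h import *
w=dict(np.load("d.npz"));im=w["image"];d=w["depth"]
hsv=cv2.cvtColor(im,cv2.COLOR_BGR2HSV)
H0=np.array([.6165,-.008]);ax=np.array([.889,.459])
def P(u,v):
    z=d[v,u];p=np.array([(u-w["cx"])/w["fx"]*z,(v-w["cy"])/w["fy"]*z,z]);return w["R"].T@(p-w["t"])
for (u,v) in [(520,128),(560,120),(600,112),(620,106),(595,140),(598,144),(605,140),(612,137),(620,134),(628,132),(612,146),(616,155),(620,165),(625,180),(628,195),(633,225),(575,125),(609,146),(607,148),(608,125),(606,128)]:
    X=P(u,v);r=X[:2]-H0;print((u,v),hsv[v,u],np.round(X,4),"axial",round(r@ax,4),"lat",round(r@[-ax[1],ax[0]],4))
E
```

```text
(520, 128) [19 38 95] [0.6932 0.0492 0.0259] axial 0.0944 lat 0.0157
(560, 120) [24 39 91] [0.698  0.0398 0.0524] axial 0.0944 lat 0.0051
(600, 112) [30 35 72] [0.7018 0.0321 0.0736] axial 0.0943 lat -0.0035
(620, 106) [  0 173 100] [0.7045 0.0294 0.0831] axial 0.0954 lat -0.0071
(595, 140) [ 17 174 189] [0.687  0.0374 0.0816] axial 0.0835 lat 0.008
(598, 144) [ 16 174 191] [0.6849 0.0363 0.083 ] axial 0.0812 lat 0.008
(605, 140) [ 17 173 189] [0.687  0.0322 0.082 ] axial 0.0811 lat 0.0034
(612, 137) [ 17  98 159] [0.6886 0.0296 0.083 ] axial 0.0814 lat 0.0003
(620, 134) [ 14  63 190] [0.6902 0.0245 0.0817] axial 0.0805 lat -0.0049
(628, 132) [ 17 171 191] [0.6913 0.021  0.0823] axial 0.0798 lat -0.0086
(612, 146) [ 14 188 121] [0.6839 0.0281 0.0827] axial 0.0765 lat 0.0012
(616, 155) [ 17 171 192] [0.679  0.0241 0.082 ] axial 0.0703 lat -0.0001
(620, 165) [ 14 180 186] [0.6736 0.0208 0.0824] axial 0.064 lat -0.0006
(625, 180) [ 11 184 141] [0.6652 0.0152 0.0817] axial 0.054 lat -0.0017
(628, 195) [ 17 173 190] [0.6567 0.0115 0.082 ] axial 0.0447 lat -0.0011
(633, 225) [ 17 174 190] [0.6392 0.0047 0.0829] axial 0.026 lat 0.0008
(575, 125) [20 43 88] [0.6948 0.0455 0.075 ] axial 0.0942 lat 0.0117
(609, 146) [ 15  74 127] [0.6838 0.0279 0.0804] axial 0.0763 lat 0.0011
(607, 148) [ 11 161 100] [0.6828 0.0301 0.0821] axial 0.0764 lat 0.0034
(608, 125) [26 41 93] [0.6946 0.0462 0.0996] axial 0.0943 lat 0.0123
(606, 128) [22 41 94] [0.6932 0.0492 0.1026] axial 0.0944 lat 0.0157
```

```bash
python3 - <<'E'
from h import *
w=dict(np.load("d.npz"));im=w["image"];d=w["depth"]
hsv=cv2.cvtColor(im,cv2.COLOR_BGR2HSV);H,S,V=[x.astype(int) for x in cv2.split(hsv)]
H0=np.array([.6165,-.008]);ax=np.array([.889,.459])
vv,uu=np.mgrid[0:480,0:640];z=d
X=(np.stack([(uu-w["cx"])/w["fx"]*z,(vv-w["cy"])/w["fy"]*z,z],-1)-w["t"])@w["R"]
red=((H<6)|(H>170))&(S>120)&(uu>560)&(vv<135)
print("red",red.sum(),np.median(X[red],0),X[red][:,2].std())
og=(H>8)&(H<22)&(S>150)&(V>170)&(uu>590)&(vv<260)&(vv>125)
print("orange top",og.sum(),np.median(X[og],0),X[og][:,2].std(),X[og][:,2].mean())
# plate side ray/plane for red line: plane through plate face axial 0.0944
pl=(S<60)&(V<110)&(uu>520)&(uu<600)&(vv>105)&(vv<125)
r=X[pl][:,:2]-H0;print("plate axial",np.median(r@ax))
# per-column plate: pixels lines from red, black, along row dir
o=-w["R"].T@w["t"]
n=np.array([*ax,0])
ys,xs=np.where(red)
dd=np.c_[(xs-w["cx"])/w["fx"],(ys-w["cy"])/w["fy"],np.ones(len(xs))]@w["R"]
t=(0.0944-(o-np.r_[H0,0])@n)/(dd@n);Q=o+dd*t[:,None];print("red by plane z",np.median(Q[:,2]),Q[:,2].std())
E
```

```text
red 146 [0.70044399 0.03631528 0.08074524] 0.02384745938304352
orange top 1148 [0.66037986 0.0148684  0.08258241] 0.0206761720887449 0.08470309990453379
plate axial 0.0945431879875125
red by plane z 0.07970208662565638 0.001379731736087929
```

The indicator's top face is at about 82.3 mm, so its mid-thickness is about 80.8 mm. The red line reads about 80 mm, so the gate is nearly shut, with roughly 0.1–0.4 of a stem turn left. Next I'll hover over the knob at about (0.622, 0.052).

Emit:
step_arm:
  increments: [-4, 0, 0, 0, -8.7, 0, 0, -0.1, -8.7, 1, -0.1, -0.27, -8.7, 3, -0.2, -0.45, -8.7, 5, -0.4, -0.62, -8.7, 7, -0.6, -0.8, -8.7, 9, -0.8, -0.97, -8.7, 11, -1, -1.15, -8.7, 13, -1.2, -1.32, -8.7, 14, -1.2, -1.48, -8.7, 14, -1.2, -1.57, -8.7, 14, -1.2, -1.57, -8.7, 14, -1.2, -1.57]

```text
time: 6.58
ee_pos: [0.6226, 0.0511, 0.2138]
tcp_rot: [0.5, 0.5, -0.5, 0.5]
force: [0.3, -0.4, 0.5]
opening: 1.0
```

```bash
python3 - <<'E'
from h import *
s=read_state();R=Ro.from_quat(s["tcp_rot"]).as_matrix();print(s["time"],s["ee_pos"],np.round(R,3),s["joint_pos"],s["force"])
w=camera("wrist");cv2.imwrite("pics/e_wrist.png",w["image"]);np.savez("e.npz",**w)
im=w["image"];d=w["depth"]
vv,uu=np.mgrid[0:480,0:640]
X=(np.stack([(uu-w["cx"])/w["fx"]*d,(vv-w["cy"])/w["fy"]*d,d],-1)-w["t"])@w["R"]
m=(X[...,2]>.186)&(X[...,2]<.2)&(vv<330)&(uu>225)&(uu<405)&(d>0)
print(m.sum(),np.median(X[m],0),X[m].min(0),X[m].max(0))
if m.sum(): print(cv2.minEnclosingCircle(X[m][:,:2].astype(np.float32)))
print(proj(w,(.622,.0517,.193)))
E
```

```text
6.575 [0.62259821 0.05105353 0.21384937] [[ 0.     1.     0.001]
 [ 0.     0.001 -1.   ]
 [-1.     0.    -0.   ]] [ 0.17085495  0.49802483 -0.50617561  1.55801438  0.25626732  1.15195855
 -0.38786954] [ 0.31764434 -0.41032819  0.48609565]
1200 [0.6236667  0.05362867 0.19230255] [0.61245321 0.04208853 0.18606769] [0.63489666 0.06275487 0.1944677 ]
((0.6236653923988342, 0.051333919167518616), 0.011573717929422855)
[311.93282713 281.58718517]
```

View pics/e_wrist.png

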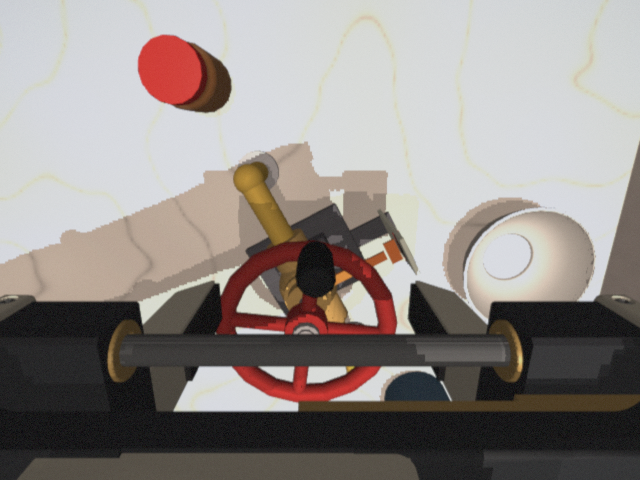

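The knob shows as the dark upright cylinder at (315,268). Its centre measures (0.6237, 0.0513), with radius 11.6 mm and top at 0.1925, which matches what was given. Now I'll descend and grip.

Emit:
step_arm:
  increments: [2, 0.1, 0, 0, 4, 0.1, 0, 0, 5.5, 0.1, 0, 0, 5.9, 0.1, 0, 0, 5.9, 0.1, 0, 0]

```text
time: 7.25
ee_pos: [0.6237, 0.0512, 0.1549]
tcp_rot: [0.5, 0.5, -0.499, 0.501]
force: [-0.4, -0.0, -0.6]
opening: 0.998
```

Emit:
step_arm:
  increments: [0, 0, 0, 0, 0, 0, 0, 0, 0, 0, 0, 0, 0, 0, 0, 0]
  fingers: 1
  squeeze: 40

```text
time: 7.75
ee_pos: [0.6236, 0.051, 0.1549]
tcp_rot: [0.5, 0.5, -0.5, 0.501]
force: [0.6, 0.4, -0.4]
opening: 0.613
```

Emit:
step_arm:
  increments: [0, 0, 0, 0, 0, 0, 0, 0, 0, 0, 0, 0, 0, 0, 0, 0]

```text
time: 8.25
ee_pos: [0.6235, 0.0511, 0.1547]
tcp_rot: [0.499, 0.5, -0.5, 0.5]
force: [-0.4, -0.7, 0.4]
opening: 0.244
```

```bash
cat > arc.py <<'E'
import sys,numpy as np
a,b,n=float(sys.argv[1]),float(sys.argv[2]),int(sys.argv[3]); h=int(sys.argv[4]) if len(sys.argv)>4 else 1
t=np.radians(np.r_[np.linspace(a,b,n+1)[1:],[b]*h]);a=np.radians(a)
print(", ".join(f"0, {round(6*(np.cos(x)-np.cos(a)),2):g}, {round(-6*(np.sin(x)-np.sin(a)),2):g}, 0" for x in t))
E
python3 arc.py 83 73 2; python3 arc.py 73 63 2;python3 arc.py 63 53 2
```

```text
0, 0.52, 0.09, 0, 0, 1.02, 0.22, 0, 0, 1.02, 0.22, 0
0, 0.49, 0.17, 0, 0, 0.97, 0.39, 0, 0, 0.97, 0.39, 0
0, 0.46, 0.26, 0, 0, 0.89, 0.55, 0, 0, 0.89, 0.55, 0
```

Emit:
step_arm:
  increments: [0, 0.52, 0.09, 0, 0, 1.02, 0.22, 0, 0, 1.02, 0.22, 0]

```text
time: 8.62
ee_pos: [0.6345, 0.0487, 0.1547]
tcp_rot: [0.5, 0.5, -0.499, 0.501]
force: [0.4, 0.1, -0.3]
opening: 0.24
```

Emit:
step_arm:
  increments: [0, 0.49, 0.17, 0, 0, 0.97, 0.39, 0, 0, 0.97, 0.39, 0]

```text
time: 9.0
ee_pos: [0.6441, 0.0447, 0.1547]
tcp_rot: [0.5, 0.5, -0.499, 0.501]
force: [1.2, -0.8, -0.2]
opening: 0.245
```

Emit:
step_arm:
  increments: [0, 0.46, 0.26, 0, 0, 0.89, 0.55, 0, 0, 0.89, 0.55, 0]

```text
time: 9.38
ee_pos: [0.6529, 0.039, 0.1547]
tcp_rot: [0.5, 0.5, -0.5, 0.5]
force: [0.2, 0.2, -0.5]
opening: 0.238
```

```bash
for a in 53 43 33 23 13 3 -7 -17 -27 -37 -47; do echo $a; python3 arc.py $a $((a-10)) 2; done
```

```text
53
0, 0.4, 0.33, 0, 0, 0.78, 0.7, 0, 0, 0.78, 0.7, 0
43
0, 0.34, 0.4, 0, 0, 0.64, 0.82, 0, 0, 0.64, 0.82, 0
33
0, 0.27, 0.45, 0, 0, 0.49, 0.92, 0, 0, 0.49, 0.92, 0
23
0, 0.18, 0.49, 0, 0, 0.32, 0.99, 0, 0, 0.32, 0.99, 0
13
0, 0.1, 0.51, 0, 0, 0.15, 1.04, 0, 0, 0.15, 1.04, 0
3
0, 0, 0.52, 0, 0, -0.04, 1.05, 0, 0, -0.04, 1.05, 0
-7
0, -0.09, 0.52, 0, 0, -0.22, 1.02, 0, 0, -0.22, 1.02, 0
-17
0, -0.17, 0.49, 0, 0, -0.39, 0.97, 0, 0, -0.39, 0.97, 0
-27
0, -0.26, 0.46, 0, 0, -0.55, 0.89, 0, 0, -0.55, 0.89, 0
-37
0, -0.33, 0.4, 0, 0, -0.7, 0.78, 0, 0, -0.7, 0.78, 0
-47
0, -0.4, 0.34, 0, 0, -0.82, 0.64, 0, 0, -0.82, 0.64, 0
```

Emit:
step_arm:
  increments: [0, 0.4, 0.33, 0, 0, 0.78, 0.7, 0, 0, 0.78, 0.7, 0]

```text
time: 9.75
ee_pos: [0.6592, 0.0337, 0.1545]
tcp_rot: [0.499, 0.502, -0.5, 0.5]
force: [-4.9, 3.1, 2.1]
opening: 0.241
```

The stem has been picked up at about 5.6 N tangential. The arm's stiffness is about 3.3 kN/m, so a 5° step adds at most about 9 N. I'll use 5° steps from here.

```bash
for a in 43 38 33 28 23 18 13 8 3 -2 -7 -12 -17 -22 -27 -32 -37 -42 -47 -52 -57 -62 -67 -72 -77 -82; do echo $a: `python3 arc.py $a $((a-5)) 1 1`; done
```

```text
43: 0, 0.34, 0.4, 0, 0, 0.34, 0.4, 0
38: 0, 0.3, 0.43, 0, 0, 0.3, 0.43, 0
33: 0, 0.27, 0.45, 0, 0, 0.27, 0.45, 0
28: 0, 0.23, 0.47, 0, 0, 0.23, 0.47, 0
23: 0, 0.18, 0.49, 0, 0, 0.18, 0.49, 0
18: 0, 0.14, 0.5, 0, 0, 0.14, 0.5, 0
13: 0, 0.1, 0.51, 0, 0, 0.1, 0.51, 0
8: 0, 0.05, 0.52, 0, 0, 0.05, 0.52, 0
3: 0, 0, 0.52, 0, 0, 0, 0.52, 0
-2: 0, -0.04, 0.52, 0, 0, -0.04, 0.52, 0
-7: 0, -0.09, 0.52, 0, 0, -0.09, 0.52, 0
-12: 0, -0.13, 0.51, 0, 0, -0.13, 0.51, 0
-17: 0, -0.17, 0.49, 0, 0, -0.17, 0.49, 0
-22: 0, -0.22, 0.48, 0, 0, -0.22, 0.48, 0
-27: 0, -0.26, 0.46, 0, 0, -0.26, 0.46, 0
-32: 0, -0.3, 0.43, 0, 0, -0.3, 0.43, 0
-37: 0, -0.33, 0.4, 0, 0, -0.33, 0.4, 0
-42: 0, -0.37, 0.37, 0, 0, -0.37, 0.37, 0
-47: 0, -0.4, 0.34, 0, 0, -0.4, 0.34, 0
-52: 0, -0.43, 0.3, 0, 0, -0.43, 0.3, 0
-57: 0, -0.45, 0.27, 0, 0, -0.45, 0.27, 0
-62: 0, -0.47, 0.23, 0, 0, -0.47, 0.23, 0
-67: 0, -0.49, 0.18, 0, 0, -0.49, 0.18, 0
-72: 0, -0.5, 0.14, 0, 0, -0.5, 0.14, 0
-77: 0, -0.51, 0.1, 0, 0, -0.51, 0.1, 0
-82: 0, -0.52, 0.05, 0, 0, -0.52, 0.05, 0
```

Emit:
step_arm:
  increments: [0, 0.34, 0.4, 0, 0, 0.34, 0.4, 0]

```text
time: 10.0
ee_pos: [0.6625, 0.03, 0.1545]
tcp_rot: [0.499, 0.502, -0.499, 0.5]
force: [-5.5, 3.7, 2.0]
opening: 0.24
```

Emit:
step_arm:
  increments: [0, 0.3, 0.43, 0, 0, 0.3, 0.43, 0]

```text
time: 10.25
ee_pos: [0.6656, 0.0258, 0.1545]
tcp_rot: [0.499, 0.502, -0.499, 0.5]
force: [-5.0, 5.1, 1.4]
opening: 0.237
```

Emit:
step_arm:
  increments: [0, 0.27, 0.45, 0, 0, 0.27, 0.45, 0]

```text
time: 10.5
ee_pos: [0.6684, 0.0215, 0.1546]
tcp_rot: [0.499, 0.502, -0.499, 0.5]
force: [-4.5, 4.1, 2.2]
opening: 0.235
```

Emit:
step_arm:
  increments: [0, 0.23, 0.47, 0, 0, 0.23, 0.47, 0]

```text
time: 10.75
ee_pos: [0.6708, 0.0169, 0.1546]
tcp_rot: [0.499, 0.502, -0.499, 0.5]
force: [-4.9, 5.4, 1.6]
opening: 0.238
```

Emit:
step_arm:
  increments: [0, 0.18, 0.49, 0, 0, 0.18, 0.49, 0]

```text
time: 11.0
ee_pos: [0.6728, 0.0122, 0.1546]
tcp_rot: [0.499, 0.502, -0.499, 0.5]
force: [-3.7, 5.3, 1.5]
opening: 0.246
```

Emit:
step_arm:
  increments: [0, 0.14, 0.5, 0, 0, 0.14, 0.5, 0]

```text
time: 11.25
ee_pos: [0.6743, 0.0073, 0.1546]
tcp_rot: [0.5, 0.502, -0.499, 0.5]
force: [-2.3, 6.6, 0.9]
opening: 0.242
```

Emit:
step_arm:
  increments: [0, 0.1, 0.51, 0, 0, 0.1, 0.51, 0]

```text
time: 11.5
ee_pos: [0.6754, 0.0023, 0.1546]
tcp_rot: [0.5, 0.502, -0.499, 0.5]
force: [-2.2, 5.8, -0.2]
opening: 0.237
```

```bash
python3 - <<'E'
from h import *
w=camera("wrist");im=w["image"];d=w["depth"];cv2.imwrite("pics/f_wrist.png",im)
hsv=cv2.cvtColor(im,cv2.COLOR_BGR2HSV);H,S,V=[x.astype(int) for x in cv2.split(hsv)]
vv,uu=np.mgrid[0:480,0:640]
X=(np.stack([(uu-w["cx"])/w["fx"]*d,(vv-w["cy"])/w["fy"]*d,d],-1)-w["t"])@w["R"]
og=(H>8)&(H<22)&(S>150)&(np.hypot(X[...,0]-.6165,X[...,1]+.008)>.055)&(X[...,2]>.06)&(X[...,2]<.1)&(d>0)&(X[...,1]>0)&(X[...,0]>.65)
print(og.sum(),np.median(X[og],0),np.percentile(X[og][:,2],[10,50,90]))
pl=(X[...,0]>.68)&(X[...,0]<.72)&(X[...,1]>.015)&(X[...,1]<.055)&(X[...,2]>.1)&(X[...,2]<.12);print("plate top",pl.sum(),np.percentile(X[pl][:,2],[50,90]))
E
```

```text
757 [0.68615878 0.02423639 0.08188284] [0.08103219 0.08188284 0.0826495 ]
plate top 389 [0.10705794 0.1079306 ]
```

View pics/f_wrist.png

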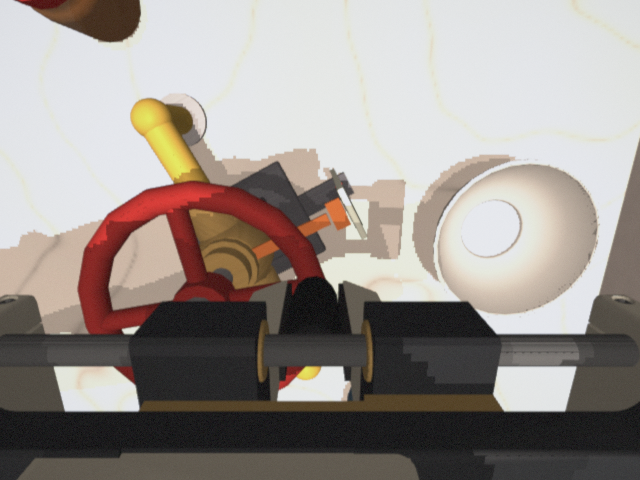

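The wrist picture shows the knob held between the pads at (315,300) and the orange indicator at (338,215). Its top has dropped to 81.9 mm. I'll carry on in 5° steps.

Emit:
step_arm:
  increments: [0, 0.05, 0.52, 0, 0, 0.05, 0.52, 0]

```text
time: 11.8
ee_pos: [0.6761, -0.0028, 0.1547]
tcp_rot: [0.5, 0.502, -0.498, 0.5]
force: [-1.1, 7.3, -0.1]
opening: 0.24
```

Emit:
step_arm:
  increments: [0, 0, 0.52, 0, 0, 0, 0.52, 0]

```text
time: 12.05
ee_pos: [0.6764, -0.008, 0.1547]
tcp_rot: [0.5, 0.502, -0.498, 0.5]
force: [-1.6, 6.2, -0.4]
opening: 0.237
```

Emit:
step_arm:
  increments: [0, -0.04, 0.52, 0, 0, -0.04, 0.52, 0]

```text
time: 12.3
ee_pos: [0.6762, -0.0132, 0.1548]
tcp_rot: [0.5, 0.502, -0.498, 0.5]
force: [-0.1, 7.2, 0.3]
opening: 0.238
```

Emit:
step_arm:
  increments: [0, -0.09, 0.52, 0, 0, -0.09, 0.52, 0]

```text
time: 12.55
ee_pos: [0.6755, -0.0184, 0.1548]
tcp_rot: [0.5, 0.501, -0.498, 0.5]
force: [0.1, 6.1, -1.5]
opening: 0.239
```

Emit:
step_arm:
  increments: [0, -0.13, 0.51, 0, 0, -0.13, 0.51, 0]

```text
time: 12.8
ee_pos: [0.6744, -0.0236, 0.1548]
tcp_rot: [0.5, 0.501, -0.498, 0.5]
force: [2.0, 6.6, -1.6]
opening: 0.238
```

Emit:
step_arm:
  increments: [0, -0.17, 0.49, 0, 0, -0.17, 0.49, 0]

```text
time: 13.05
ee_pos: [0.6729, -0.0286, 0.1548]
tcp_rot: [0.5, 0.501, -0.498, 0.501]
force: [2.2, 6.1, -2.0]
opening: 0.241
```

Emit:
step_arm:
  increments: [0, -0.22, 0.48, 0, 0, -0.22, 0.48, 0]

```text
time: 13.3
ee_pos: [0.6709, -0.0335, 0.1549]
tcp_rot: [0.5, 0.501, -0.498, 0.501]
force: [3.3, 6.0, -2.7]
opening: 0.238
```

Emit:
step_arm:
  increments: [0, -0.26, 0.46, 0, 0, -0.26, 0.46, 0]

```text
time: 13.55
ee_pos: [0.6687, -0.0377, 0.155]
tcp_rot: [0.501, 0.501, -0.498, 0.501]
force: [5.3, 6.3, -3.7]
opening: 0.241
```

```bash
for a in -32 -35 -38 -41 -44 -47 -50 -53 -56 -59 -62 -65; do echo $a: `python3 arc.py $a $((a-3)) 1 1`; done
```

```text
-32: 0, -0.17, 0.26, 0, 0, -0.17, 0.26, 0
-35: 0, -0.19, 0.25, 0, 0, -0.19, 0.25, 0
-38: 0, -0.2, 0.24, 0, 0, -0.2, 0.24, 0
-41: 0, -0.21, 0.23, 0, 0, -0.21, 0.23, 0
-44: 0, -0.22, 0.22, 0, 0, -0.22, 0.22, 0
-47: 0, -0.24, 0.21, 0, 0, -0.24, 0.21, 0
-50: 0, -0.25, 0.2, 0, 0, -0.25, 0.2, 0
-53: 0, -0.26, 0.18, 0, 0, -0.26, 0.18, 0
-56: 0, -0.26, 0.17, 0, 0, -0.26, 0.17, 0
-59: 0, -0.27, 0.15, 0, 0, -0.27, 0.15, 0
-62: 0, -0.28, 0.14, 0, 0, -0.28, 0.14, 0
-65: 0, -0.29, 0.13, 0, 0, -0.29, 0.13, 0
```

Emit:
step_arm:
  increments: [0, -0.17, 0.26, 0, 0, -0.17, 0.26, 0]

```text
time: 13.8
ee_pos: [0.6679, -0.0389, 0.1552]
tcp_rot: [0.501, 0.501, -0.496, 0.501]
force: [7.1, 8.3, -5.9]
opening: 0.242
```

Emit:
step_arm:
  increments: [0, -0.19, 0.25, 0, 0, -0.19, 0.25, 0]

```text
time: 14.05
ee_pos: [0.667, -0.0402, 0.1554]
tcp_rot: [0.502, 0.501, -0.495, 0.501]
force: [11.6, 13.0, -7.9]
opening: 0.245
```

```bash
python3 - <<'E'
from h import *
for _ in range(1): s=read_state();print(s["force"],s["ee_pos"])
w=camera("wrist");im=w["image"];d=w["depth"];cv2.imwrite("pics/g_wrist.png",im)
hsv=cv2.cvtColor(im,cv2.COLOR_BGR2HSV);H,S,V=[x.astype(int) for x in cv2.split(hsv)]
vv,uu=np.mgrid[0:480,0:640]
X=(np.stack([(uu-w["cx"])/w["fx"]*d,(vv-w["cy"])/w["fy"]*d,d],-1)-w["t"])@w["R"]
og=(H>8)&(H<22)&(S>150)&(np.hypot(X[...,0]-.6165,X[...,1]+.008)>.055)&(X[...,2]>.06)&(X[...,2]<.1)&(d>0)&(X[...,1]>0)&(X[...,0]>.65)
print(og.sum(),np.median(X[og],0),np.percentile(X[og][:,2],[10,50,90]))
pl=(X[...,0]>.68)&(X[...,0]<.72)&(X[...,1]>.015)&(X[...,1]<.055)&(X[...,2]>.1)&(X[...,2]<.12);print("plate top",pl.sum(),np.percentile(X[pl][:,2],[50,90]))
s=read_state();print(s["force"],s["ee_pos"],s["time"])
E
```

```text
[11.56675875 13.01732179 -7.94777673] [ 0.66698014 -0.04023594  0.15542017]
10 [0.67976802 0.02056363 0.0813966 ] [0.08047361 0.0813966  0.08202112]
plate top 519 [0.10699425 0.10793636]
[11.51721828 12.30310831 -8.84237081] [ 0.66701468 -0.04012865  0.15538861] 14.1
```

View pics/g_wrist.png

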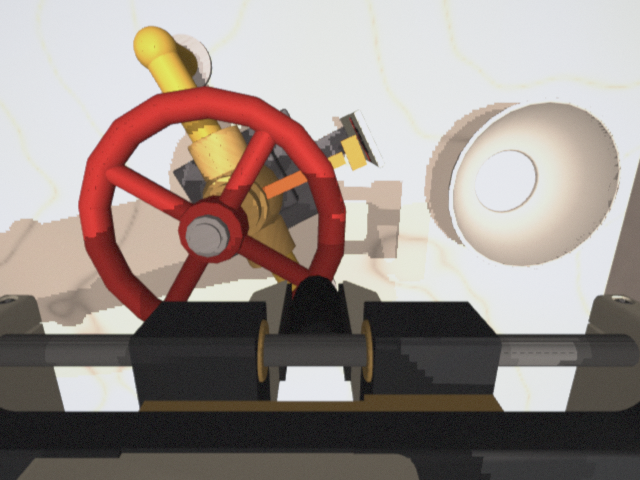

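The tangential force climbed from 7 to 10.9 and then about 17 N, while the indicator stopped at 81.4 mm (mid-thickness 79.9, at the red line). The gate is snugly seated. Now I'll reverse through the free play, starting with a safe 40°.

```bash
python3 arc.py -38 7 6 1; for a in 7 12 17 22 27 32 37 42 47 52 57 62 67 72 77 82 87 92 97 102 107 112 117 122 127 132 137 142 147 152 157 162 167; do echo $a: `python3 arc.py $a $((a+5)) 1 1`; done
```

```text
0, 0.44, -0.65, 0, 0, 0.79, -1.35, 0, 0, 1.05, -2.09, 0, 0, 1.21, -2.86, 0, 0, 1.27, -3.64, 0, 0, 1.23, -4.43, 0, 0, 1.23, -4.43, 0
7: 0, -0.09, -0.52, 0, 0, -0.09, -0.52, 0
12: 0, -0.13, -0.51, 0, 0, -0.13, -0.51, 0
17: 0, -0.17, -0.49, 0, 0, -0.17, -0.49, 0
22: 0, -0.22, -0.48, 0, 0, -0.22, -0.48, 0
27: 0, -0.26, -0.46, 0, 0, -0.26, -0.46, 0
32: 0, -0.3, -0.43, 0, 0, -0.3, -0.43, 0
37: 0, -0.33, -0.4, 0, 0, -0.33, -0.4, 0
42: 0, -0.37, -0.37, 0, 0, -0.37, -0.37, 0
47: 0, -0.4, -0.34, 0, 0, -0.4, -0.34, 0
52: 0, -0.43, -0.3, 0, 0, -0.43, -0.3, 0
57: 0, -0.45, -0.27, 0, 0, -0.45, -0.27, 0
62: 0, -0.47, -0.23, 0, 0, -0.47, -0.23, 0
67: 0, -0.49, -0.18, 0, 0, -0.49, -0.18, 0
72: 0, -0.5, -0.14, 0, 0, -0.5, -0.14, 0
77: 0, -0.51, -0.1, 0, 0, -0.51, -0.1, 0
82: 0, -0.52, -0.05, 0, 0, -0.52, -0.05, 0
87: 0, -0.52, -0, 0, 0, -0.52, -0, 0
92: 0, -0.52, 0.04, 0, 0, -0.52, 0.04, 0
97: 0, -0.52, 0.09, 0, 0, -0.52, 0.09, 0
102: 0, -0.51, 0.13, 0, 0, -0.51, 0.13, 0
107: 0, -0.49, 0.17, 0, 0, -0.49, 0.17, 0
112: 0, -0.48, 0.22, 0, 0, -0.48, 0.22, 0
117: 0, -0.46, 0.26, 0, 0, -0.46, 0.26, 0
122: 0, -0.43, 0.3, 0, 0, -0.43, 0.3, 0
127: 0, -0.4, 0.33, 0, 0, -0.4, 0.33, 0
132: 0, -0.37, 0.37, 0, 0, -0.37, 0.37, 0
137: 0, -0.34, 0.4, 0, 0, -0.34, 0.4, 0
142: 0, -0.3, 0.43, 0, 0, -0.3, 0.43, 0
147: 0, -0.27, 0.45, 0, 0, -0.27, 0.45, 0
152: 0, -0.23, 0.47, 0, 0, -0.23, 0.47, 0
157: 0, -0.18, 0.49, 0, 0, -0.18, 0.49, 0
162: 0, -0.14, 0.5, 0, 0, -0.14, 0.5, 0
167: 0, -0.1, 0.51, 0, 0, -0.1, 0.51, 0
```

Emit:
step_arm:
  increments: [0, 0.44, -0.65, 0, 0, 0.79, -1.35, 0, 0, 1.05, -2.09, 0, 0, 1.21, -2.86, 0, 0, 1.27, -3.64, 0, 0, 1.23, -4.43, 0, 0, 1.23, -4.43, 0]

```text
time: 14.98
ee_pos: [0.6757, 0.0005, 0.1547]
tcp_rot: [0.499, 0.501, -0.499, 0.501]
force: [0.4, 0.4, -0.4]
opening: 0.237
```

Emit:
step_arm:
  increments: [0, -0.09, -0.52, 0, 0, -0.09, -0.52, 0]

```text
time: 15.22
ee_pos: [0.6749, 0.0047, 0.1547]
tcp_rot: [0.499, 0.501, -0.499, 0.501]
force: [-0.1, 0.7, -1.2]
opening: 0.245
```

Emit:
step_arm:
  increments: [0, -0.13, -0.51, 0, 0, -0.13, -0.51, 0]

```text
time: 15.48
ee_pos: [0.6735, 0.01, 0.1547]
tcp_rot: [0.499, 0.501, -0.499, 0.5]
force: [-0.5, 0.3, -0.4]
opening: 0.243
```

Emit:
step_arm:
  increments: [0, -0.17, -0.49, 0, 0, -0.17, -0.49, 0]

```text
time: 15.72
ee_pos: [0.6716, 0.015, 0.1547]
tcp_rot: [0.499, 0.501, -0.499, 0.5]
force: [-0.6, -0.1, 0.5]
opening: 0.242
```

Emit:
step_arm:
  increments: [0, -0.22, -0.48, 0, 0, -0.22, -0.48, 0]

```text
time: 15.98
ee_pos: [0.6694, 0.0197, 0.1547]
tcp_rot: [0.499, 0.501, -0.499, 0.5]
force: [-1.4, -0.3, 0.3]
opening: 0.244
```

Still free. Opening is safe to keep driving, so I'll send several steps at a time, with each result reported.

Emit:
step_arm:
  increments: [0, -0.26, -0.46, 0, 0, -0.26, -0.46, 0]

```text
time: 16.23
ee_pos: [0.6667, 0.0242, 0.1547]
tcp_rot: [0.499, 0.501, -0.499, 0.5]
force: [-1.9, -0.2, 0.1]
opening: 0.239
```

Emit:
step_arm:
  increments: [0, -0.3, -0.43, 0, 0, -0.3, -0.43, 0]

```text
time: 16.48
ee_pos: [0.6637, 0.0284, 0.1547]
tcp_rot: [0.499, 0.501, -0.499, 0.501]
force: [-2.1, -1.1, 0.5]
opening: 0.24
```

Emit:
step_arm:
  increments: [0, -0.33, -0.4, 0, 0, -0.33, -0.4, 0]

```text
time: 16.73
ee_pos: [0.6604, 0.0324, 0.1547]
tcp_rot: [0.499, 0.501, -0.5, 0.5]
force: [-1.6, -1.8, -0.5]
opening: 0.243
```

Emit:
step_arm:
  increments: [0, -0.37, -0.37, 0, 0, -0.37, -0.37, 0]

```text
time: 16.98
ee_pos: [0.6567, 0.0361, 0.1547]
tcp_rot: [0.499, 0.501, -0.5, 0.501]
force: [-1.3, -1.7, -0.0]
opening: 0.24
```

Emit:
step_arm:
  increments: [0, -0.4, -0.34, 0, 0, -0.4, -0.34, 0]

```text
time: 17.23
ee_pos: [0.6527, 0.0394, 0.1547]
tcp_rot: [0.499, 0.501, -0.5, 0.5]
force: [-2.8, -1.0, -0.5]
opening: 0.242
```

Emit:
step_arm:
  increments: [0, -0.43, -0.3, 0, 0, -0.43, -0.3, 0]

```text
time: 17.48
ee_pos: [0.6484, 0.0423, 0.1547]
tcp_rot: [0.499, 0.501, -0.5, 0.501]
force: [-0.8, -2.6, -0.3]
opening: 0.238
```

Emit:
step_arm:
  increments: [0, -0.45, -0.27, 0, 0, -0.45, -0.27, 0]

```text
time: 17.73
ee_pos: [0.6438, 0.0449, 0.1547]
tcp_rot: [0.499, 0.501, -0.5, 0.5]
force: [-0.3, -1.1, -0.1]
opening: 0.24
```

Emit:
step_arm:
  increments: [0, -0.47, -0.23, 0, 0, -0.47, -0.23, 0]

```text
time: 17.98
ee_pos: [0.6391, 0.0471, 0.1547]
tcp_rot: [0.499, 0.501, -0.5, 0.5]
force: [-1.4, -1.8, -0.1]
opening: 0.245
```

Emit:
step_arm:
  increments: [0, -0.49, -0.18, 0, 0, -0.49, -0.18, 0]

```text
time: 18.23
ee_pos: [0.6342, 0.0489, 0.1547]
tcp_rot: [0.499, 0.501, -0.5, 0.5]
force: [-1.1, -1.7, 0.1]
opening: 0.241
```

Emit:
step_arm:
  increments: [0, -0.5, -0.14, 0, 0, -0.5, -0.14, 0]

```text
time: 18.48
ee_pos: [0.6293, 0.0502, 0.1547]
tcp_rot: [0.499, 0.501, -0.5, 0.5]
force: [-0.4, -1.7, -1.2]
opening: 0.241
```

Emit:
step_arm:
  increments: [0, -0.51, -0.1, 0, 0, -0.51, -0.1, 0]

```text
time: 18.73
ee_pos: [0.6242, 0.0511, 0.1547]
tcp_rot: [0.499, 0.5, -0.5, 0.501]
force: [-0.8, -2.6, -1.8]
opening: 0.243
```

Emit:
step_arm:
  increments: [0, -0.52, -0.05, 0, 0, -0.52, -0.05, 0]

```text
time: 18.98
ee_pos: [0.6208, 0.0513, 0.155]
tcp_rot: [0.5, 0.5, -0.499, 0.501]
force: [5.6, -3.3, -3.9]
opening: 0.239
```

Emit:
step_arm:
  increments: [0, -0.52, 0, 0, 0, -0.52, 0, 0]

```text
time: 19.23
ee_pos: [0.6157, 0.0515, 0.155]
tcp_rot: [0.501, 0.5, -0.499, 0.501]
force: [6.2, -1.9, -3.7]
opening: 0.242
```

```bash
cat > fit.py <<'E'
import numpy as np
P=np.array([[.6235,.0511],[.6345,.0487],[.6441,.0447],[.6529,.039],[.6625,.03],[.6684,.0215],[.6728,.0122],[.6754,.0023],[.6764,-.008],[.6755,-.0184],[.6729,-.0286],[.6687,-.0377],[.6757,.0005],[.6735,.01],[.6694,.0197],[.6637,.0284],[.6567,.0361],[.6484,.0423],[.6391,.0471],[.6293,.0502],[.6242,.0511],[.6208,.0513]])
q=np.linalg.lstsq(np.c_[2*P,np.ones(len(P))],(P**2).sum(1),rcond=None)[0];r=np.sqrt(q[2]+q[0]**2+q[1]**2)
print(q[:2],r,np.abs(np.hypot(*(P-q[:2]).T)-r).max())
# fixed r=.06
from scipy.optimize import least_squares
C=least_squares(lambda c:np.hypot(P[:,0]-c[0],P[:,1]-c[1])-.06,q[:2]).x;print(C)
b=lambda x,y:np.degrees(np.arctan2(y-C[1],x-C[0]))
print("bearing last",b(.6208,.0513),b(.6204,.0513),"seat",b(.6670,-.0402))
E
python3 fit.py
```

```text
[ 0.61647158 -0.00839215] 0.059908859291509894 0.0001338991154235386
[ 0.61638361 -0.00845104]
bearing last 85.77277359201841 86.15443506382573 seat -32.09785146550399
```

The stem was picked up at a measured bearing of about 86.1° (TCP x 0.6204) and is now driving steadily at about 6.5 N. The target is the same point one turn later. Now the long turn.

```bash
python3 arc.py 92 272 19 1; echo; python3 arc.py 272 430 18 1;echo; python3 arc.py 430 440 2 1
```

```text
0, -0.98, 0.12, 0, 0, -1.94, 0.39, 0, 0, -2.83, 0.82, 0, 0, -3.64, 1.39, 0, 0, -4.34, 2.09, 0, 0, -4.93, 2.89, 0, 0, -5.37, 3.78, 0, 0, -5.65, 4.73, 0, 0, -5.78, 5.71, 0, 0, -5.75, 6.7, 0, 0, -5.55, 7.67, 0, 0, -5.2, 8.6, 0, 0, -4.7, 9.45, 0, 0, -4.06, 10.21, 0, 0, -3.31, 10.86, 0, 0, -2.46, 11.37, 0, 0, -1.54, 11.74, 0, 0, -0.57, 11.95, 0, 0, 0.42, 11.99, 0, 0, 0.42, 11.99, 0

0, 0.91, -0.1, 0, 0, 1.8, -0.34, 0, 0, 2.64, -0.72, 0, 0, 3.41, -1.21, 0, 0, 4.1, -1.82, 0, 0, 4.69, -2.53, 0, 0, 5.16, -3.31, 0, 0, 5.5, -4.16, 0, 0, 5.72, -5.06, 0, 0, 5.79, -5.97, 0, 0, 5.72, -6.89, 0, 0, 5.52, -7.78, 0, 0, 5.18, -8.64, 0, 0, 4.71, -9.43, 0, 0, 4.13, -10.14, 0, 0, 3.45, -10.75, 0, 0, 2.68, -11.26, 0, 0, 1.84, -11.63, 0, 0, 1.84, -11.63, 0

0, -0.5, -0.16, 0, 0, -1.01, -0.27, 0, 0, -1.01, -0.27, 0
```

Emit:
step_arm:
  increments: [0, -0.98, 0.12, 0, 0, -1.94, 0.39, 0, 0, -2.83, 0.82, 0, 0, -3.64, 1.39, 0, 0, -4.34, 2.09, 0, 0, -4.93, 2.89, 0, 0, -5.37, 3.78, 0, 0, -5.65, 4.73, 0, 0, -5.78, 5.71, 0, 0, -5.75, 6.7, 0, 0, -5.55, 7.67, 0, 0, -5.2, 8.6, 0, 0, -4.7, 9.45, 0, 0, -4.06, 10.21, 0, 0, -3.31, 10.86, 0, 0, -2.46, 11.37, 0, 0, -1.54, 11.74, 0, 0, -0.57, 11.95, 0, 0, 0.42, 11.99, 0, 0, 0.42, 11.99, 0]

```text
time: 21.72
ee_pos: [0.6175, -0.0685, 0.1545]
tcp_rot: [0.499, 0.501, -0.5, 0.5]
force: [-5.7, -3.6, 4.9]
opening: 0.241
```

Emit:
step_arm:
  increments: [0, 0.91, -0.1, 0, 0, 1.8, -0.34, 0, 0, 2.64, -0.72, 0, 0, 3.41, -1.21, 0, 0, 4.1, -1.82, 0, 0, 4.69, -2.53, 0, 0, 5.16, -3.31, 0, 0, 5.5, -4.16, 0, 0, 5.72, -5.06, 0, 0, 5.79, -5.97, 0, 0, 5.72, -6.89, 0, 0, 5.52, -7.78, 0, 0, 5.18, -8.64, 0, 0, 4.71, -9.43, 0, 0, 4.13, -10.14, 0, 0, 3.45, -10.75, 0, 0, 2.68, -11.26, 0, 0, 1.84, -11.63, 0, 0, 1.84, -11.63, 0]

```text
time: 24.1
ee_pos: [0.6377, 0.0476, 0.1549]
tcp_rot: [0.5, 0.5, -0.499, 0.501]
force: [5.6, -3.0, -3.6]
opening: 0.241
```

Emit:
step_arm:
  increments: [0, -0.58, -0.17, 0, 0, -1.16, -0.28, 0, 0, -1.74, -0.35, 0, 0, -1.74, -0.35, 0]

```text
time: 24.6
ee_pos: [0.6207, 0.0513, 0.155]
tcp_rot: [0.5, 0.5, -0.499, 0.501]
force: [6.6, -2.8, -4.9]
opening: 0.241
```

```bash
cat > tip.py <<'E'
from h import *
import sys
s=read_state();print(s["force"],s["ee_pos"],s["time"])
w=camera("wrist");im=w["image"];d=w["depth"];cv2.imwrite(f"pics/{sys.argv[1]}.png",im)
hsv=cv2.cvtColor(im,cv2.COLOR_BGR2HSV);H,S,V=[x.astype(int) for x in cv2.split(hsv)]
vv,uu=np.mgrid[0:480,0:640]
X=(np.stack([(uu-w["cx"])/w["fx"]*d,(vv-w["cy"])/w["fy"]*d,d],-1)-w["t"])@w["R"]
og=(H>8)&(H<22)&(S>150)&(np.hypot(X[...,0]-.6165,X[...,1]+.008)>.055)&(X[...,2]>.06)&(X[...,2]<.1)&(d>0)&(X[...,1]>0)&(X[...,0]>.65)
print(og.sum(),np.median(X[og],0),np.percentile(X[og][:,2],[10,50,90]))
pl=(X[...,0]>.68)&(X[...,0]<.72)&(X[...,1]>.015)&(X[...,1]<.055)&(X[...,2]>.1)&(X[...,2]<.12);print("plate top",pl.sum(),np.percentile(X[pl][:,2],[50,90]))
E
python3 tip.py k_wrist
```

```text
[ 6.58938807 -2.82244884 -4.94825214] [0.62070318 0.05129035 0.15502723] 24.6
627 [0.6848403  0.0283623  0.08723533] [0.08653589 0.08723533 0.08807442]
plate top 310 [0.10692892 0.10775578]
```

View pics/k_wrist.png

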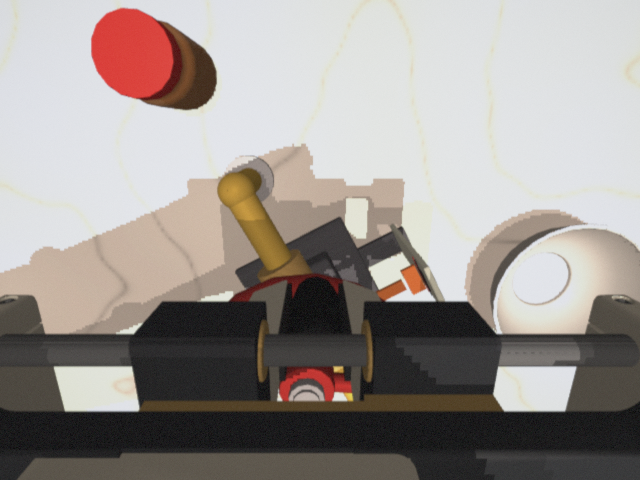

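After one full turn the tip's top face is at 87.2 mm, against 81.4 when seated, and the knob is back at the pick-up bearing (85.9° against 86.1°). I'll back off 8° into the free play to unload, then release and rise.

Emit:
step_arm:
  increments: [0, 0.42, 0.05, 0, 0, 0.83, 0.13, 0, 0, 0.83, 0.13, 0]

```text
time: 25.02
ee_pos: [0.6279, 0.0504, 0.1547]
tcp_rot: [0.5, 0.501, -0.499, 0.5]
force: [0.4, -1.4, 0.2]
opening: 0.243
```

Emit:
step_arm:
  increments: [0, 0, 0, 0, 0, 0, 0, 0, 0, 0, 0, 0, 0, 0, 0, 0, 0, 0, 0, 0, 0, 0, 0, 0]
  fingers: 0

```text
time: 25.78
ee_pos: [0.6277, 0.0503, 0.1547]
tcp_rot: [0.5, 0.5, -0.5, 0.5]
force: [0.1, -0.1, 0.6]
opening: 0.845
```

Emit:
step_arm:
  increments: [-2, 0, 0, 0, -5, 0, 0, 0, -8, 0, 0, 0, -9, 0, 0, 0, -9, 0, 0, 0]

```text
time: 26.4
ee_pos: [0.6279, 0.0503, 0.2448]
tcp_rot: [0.5, 0.5, -0.499, 0.501]
force: [-0.4, 0.0, -0.5]
opening: 1.0
```

Emit:
step_arm:
  increments: [0, -0.2, -3, 0, 0, -0.5, -6, 0.17, 0, -0.8, -9, 0.35, 0, -1.2, -12, 0.52, 0, -1.7, -14.1, 0.7, 0, -1.7, -14.1, 0.87, 0, -1.7, -14.1, 1.05, 2, -1.7, -14.1, 1.22, 5, -1.7, -14.1, 1.4, 8, -1.7, -14.1, 1.57, 11, -1.7, -14.1, 1.57, 11.7, -1.7, -14.1, 1.57, 11.7, -1.7, -14.1, 1.57]

```text
time: 28.02
ee_pos: [0.6101, 0.191, 0.1272]
tcp_rot: [-0.707, -0.001, 0.708, -0.001]
force: [-0.2, -0.3, 0.3]
opening: 1.001
```

```bash
python3 tip.py m_wrist; python3 - <<'E'
import cv2
im=cv2.imread("pics/m_wrist.png");cv2.imwrite("pics/m_crop.png",cv2.resize(im[40:240,440:640],None,fx=3,fy=3,interpolation=cv2.INTER_CUBIC))
from bench import camera
cv2.imwrite("pics/m_scene.png",camera("scene")["image"])
E
```

```text
[-0.21521273 -0.33283459  0.26152577] [0.61014002 0.19104739 0.12716337] 28.025
1017 [0.6796323  0.02437366 0.08720908] [0.08616399 0.08720908 0.08810452]
plate top 491 [0.10607097 0.10761565]
```

View pics/m_crop.png

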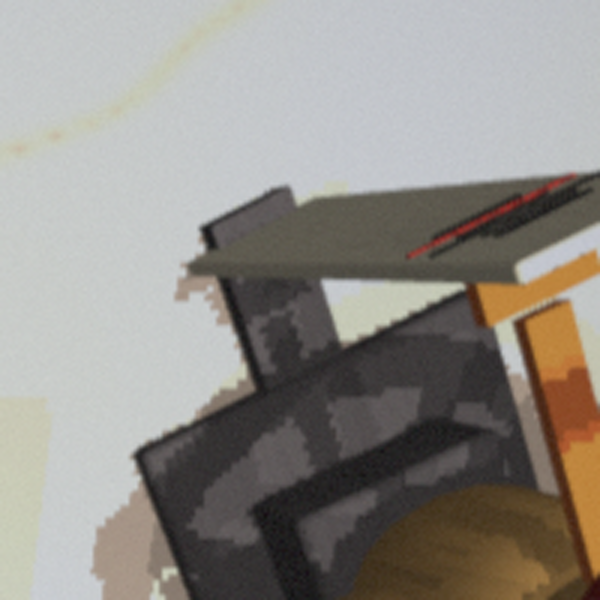

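View pics/m_scene.png

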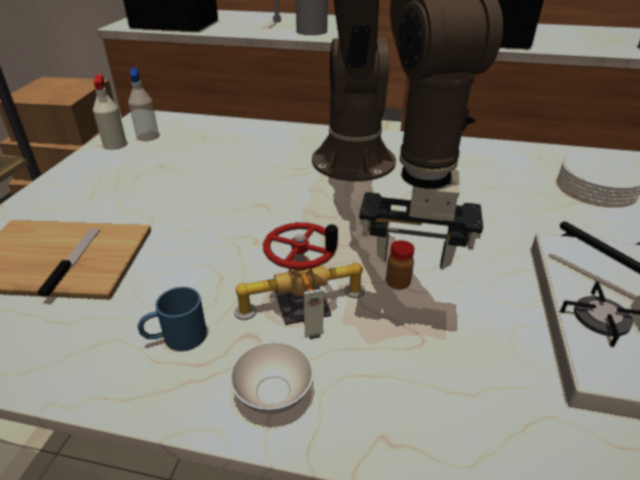

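```bash
python3 - <<'E'
from h import *
def m(w):
    im=w["image"];d=w["depth"];hsv=cv2.cvtColor(im,cv2.COLOR_BGR2HSV);H,S,V=[x.astype(int) for x in cv2.split(hsv)]
    vv,uu=np.mgrid[0:480,0:640]
    X=(np.stack([(uu-w["cx"])/w["fx"]*d,(vv-w["cy"])/w["fy"]*d,d],-1)-w["t"])@w["R"]
    og=(H>8)&(H<22)&(S>150)&(V>150)&(np.hypot(X[...,0]-.6165,X[...,1]+.008)>.045)&(X[...,2]>.06)&(X[...,2]<.1)&(d>0)&(X[...,1]>0)&(X[...,0]>.64)
    z=X[og][:,2];k=abs(z-np.median(z))<.0015
    pl=(X[...,0]>.66)&(X[...,0]<.70)&(X[...,2]>.02)&(X[...,2]<.05)&(uu>500)
    return og.sum(),z[k].mean(),z[k].std()/k.sum()**.5
print(m(dict(np.load("d.npz"))))
for _ in range(3): print(m(camera("wrist")))
E
```

```text
(np.int64(725), np.float64(0.08257074381512029), np.float64(2.319376185396848e-05))
(np.int64(825), np.float64(0.08733224729095891), np.float64(2.1546605343497656e-05))
(np.int64(822), np.float64(0.08735597548625954), np.float64(2.1056471902835564e-05))
(np.int64(830), np.float64(0.08730386275919196), np.float64(2.125491471929659e-05))
```

The rise since the start measures 4.76 mm. A 73° closing drive and a full 360° of opening predict 4.78 mm, so the two agree. The hand is clear of everything, so I'll hand in.

```bash
python3 -c "
from bench import *
sign_off();print(read_state()['time'])"
```

```text
the job is handed in; nothing more can be done
the job is handed in; nothing more can be done
```

The valve is set: the gate was closed until snug, then the stem was opened one full turn, the wheel released and the job handed in at about 28 s.

- **Closing:** I held the spinner knob and turned clockwise. The stem drove at about 7 N, then the force climbed to about 17 N at the seat and I stopped there. That is inside the 10–20 N snug range and well under the 30 N leak limit.
- **Opening:** I turned counter-clockwise through about 115° of free play. The stem picked up at a knob bearing of about 86.1°, and I drove to 85.9° one turn later. I then eased back into the free play, let go and moved clear.
- **Indicator check:** It rose 4.76 mm from the start, against 4.78 mm predicted for 73° of closing plus a full turn of opening.
- **Less certain reading:** Taking half the finger's 3 mm thickness off its measured top puts the tip at about 85.8 mm, slightly under the nominal 86 mm. That gap is within the camera's calibration error of about 2 mm. The depth reading at the seat itself came from only 10 pixels, so I relied on force and knob angle instead.
- **Surroundings:** The bowl, jar and mug looked unmoved in the last scene picture, judged by eye rather than measured.

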